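# Clamp a collimator tube in its hinged mount

### The job

Lift the collimator tube off its sloping rest and lay it, without dropping it, in the open saddle of the hinged tube clamp, with its clamping waist in the saddle and its lens end on the same side (right-hand, the microscope's side) as it has on the rest. Then swing the clamp's hinged upper half right down over the tube, and swing the bolt up so that its shank drops fully into the slot of the fork and the nut stands over the prongs. The nut stays loose for now, as the tube is still to be aligned; leave the other things on the table where they are.

Things in the scene. Friction and masses are not known exactly. Their poses are not given: they have to be found in the camera images.
- clamp: Hinged tube clamp, bare aluminium, screwed to the table. Origin on the table under the saddle's middle; z up, y along the clamped tube (lens side is -y), x to the hinge side, away from the robot; the swing bolt is on the -x side. Foot 100 (x) x 44 (y) x 10 mm, then a pillar. All clamp coordinates below are in this frame.
- saddle_mid (a point): Middle of the clamp's bore, on its axis, 80 mm above the table; axes as the clamp's. The lower half is a half shell open to the top: bore 24.8 mm, outside 38 mm, width 34 mm (y = -17..17), top edges at z = 79 mm. A seated tube's origin rests here, about 0.4 mm lower.
- hinge_pin (a point): Middle of the upper half's hinge pin, which runs along clamp y, at clamp x = +25 mm, z = 80 mm.
- upper_half (a joint): Hinge of the clamp's upper half, rad: 0 = shut, grows as it opens; starts thrown back near its stop (2.1). Let go above about 1.3 rad it falls open, below that it falls shut by itself. A half shell 34 mm wide like the lower one (its back bulges 19 mm from the bore's axis), 60 g, turning freely, with a fork on the side away from the hinge.
- fork_tip (a point): Middle of the free end of the upper half's fork, 67.5 mm from the hinge pin. Shut, the fork lies at clamp x = -21..-42.5, z = 81..89 mm: two prongs 5 mm wide, 18.5 mm over all, with a slot of 8.5 mm between them, open towards -x, bottom at x = -27.5. At the open stop the tip is about 56 mm above the pin and 38 mm behind it (+x).
- bolt_pin (a point): Middle of the swing bolt's pin, which runs along clamp y, at clamp x = -33.5 mm, z = 45 mm.
- swing_bolt (a joint): Angle of the swing bolt about its pin, rad: 0 = upright, positive = swung out towards clamp -x; starts hanging out at or near its stop (1.1). With the upper half shut, the bolt let go past upright drops into the slot and rests on its bottom at about -0.08. Steel, 50 g, turns freely. Swung up first, its nut would block the fork.
- nut_mid (a point): Middle of the bolt's knurled round nut (22 mm diameter, 16 mm high, from 48 to 64 mm from the pin), 56 mm from the pin; z along the bolt to its free end, y along the pin. The shank is 6 mm in diameter and ends 70 mm from the pin. With the bolt in the slot the nut's underside is 4 mm above the prongs.
- rest: Grey sheet-metal rest, fixed, base 56 x 160 mm; origin under its middle on the table, z up, y along the tube (raised end +y). The tube lies in two upright U-shaped fork plates 4 mm thick: at y = -43 mm under the hood, up to 42 mm high, and at y = +64 mm, up to 107 mm high, 38 mm wide; a stop holds its low end. Between them the barrel's sides are free.
- tube: Collimator tube, 160 mm, about 0.22 kg; origin on its axis in mid-waist (it balances within 10 mm of it), own y along the axis from lens to rear. y -60..-21: black hood 30 mm diameter; -21..21: bare metal waist 24 mm; 21..27: collar 30 mm; 27..92: black barrel 24 mm (grip near y = 50); 92..100: metal end 18 mm. Starts on the rest, axis sloping 30 degrees, lens end low.
- tube_lens (a point): Middle of the tube's lens end, on its axis.
- dropper_bottle: White squeeze bottle, 40 mm diameter, 104 mm high, stands on the table; bystander.
- ball_driver: Red-handled driver, 197 mm long, lies on the table; bystander.
- clear_jar: Clear sample jar 48 mm diameter, 69 mm high; bystander.
- petri_dish: Petri dish 60 mm diameter, 14 mm high; bystander.
- amber_bottle: Amber bottle 33 mm diameter, 81 mm high; bystander.
- lens_tube: Black ring-like lens tube 30 mm diameter, 27 mm high, behind the clamp; bystander.
- marker: Marker pen 124 mm long, lies on the table; bystander.
- slide_box: Slide box 50 x 66 x 18 mm, lies on the table; bystander.

How it is judged:
By the outcome, as a careful person would: the job done as asked, in the order asked, and still so for the second after the job is handed in, with the robot touching nothing.
It also fails if it takes over 61 s, if anything falls off the work surface, if the arm or the gripper's body presses on something with over 40 N, if the wrist force passes 120 N, or if a joint passes its speed limit or range.

### The arm

A 6-joint arm with a two-finger parallel gripper is mounted at the origin on a cart in front of the work surface, level with it; the furniture and walls round the work are solid. World frame = base frame: x ahead of the robot, y to its left, z up, the work surface at z = 0. Lengths are in m, angles in rad, forces in N, time in s.
With the tool pointing down it reaches from about 0.375 to 0.9 m from the base axis. Payload 3.1 kg.
Tool frame: the origin (TCP) lies on the centre line of the jaws, within the pads' length; the fingertips stand 22 mm ahead of it and the grasp point (between the pads) lies 3 mm ahead of it; z points along the fingers, y is the line along which they close (so a half turn about z gives the same grasp; the last joint's range is limited). The gripper opens to 85 mm and grips with 20 to 120 N. Pads are 22 mm wide; open, the fingers measure 114 mm over their backs; the gripper's body (76 mm by 85 mm) begins 54 mm behind the grasp point. The pads swing forward as they close: fully open they stand 13 mm farther back than shut.
Start: joints at [1.109, 0.527, 1.433, -0, 1.181, -0.178], TCP at [0.175, 0.6, 0.253] pointing down, gripper open.
Joint ranges: [-3.08, 3.08], [-0.75, 2.2], [0.22, 2.44], [-1.43, 4.57], [0, 2.65], [-2.85, 2.85]. Speed limits (rad/s): [2.79, 2.79, 3.14, 3.14, 3.14, 3.14].

### API

Orientations are given as a unit quaternion [x, y, z, w].
In Python, from station import manip gives the robot as it stands.
- The arm moves only by the shell command python3 drive.py 'ROWS' [FORCE]. ROWS is one flat JSON list of numbers that holds 1 to 20 rows one after another, with no inner brackets; each row has 5 numbers: dx, dy, dz in a scale on which 1.0 is 0.75 m, then a turn about the tool's z in normalised numbers (1 is 4 rad), then the opening from 0.0 (shut) to 1.0 (fully open); each row is the pose to reach, as a shift and turn from the pose commanded when the command began, along the tool's axes at that moment; what a row does not reach only later rows make up. A row lasts 1/10 s, in which the tool goes at most 0.05 m and 0.15 rad, less where a joint would pass 70% of its speed; a pose out of reach is approached as far as the arm can. The fingers move at their own pace and stop on an object; FORCE is the grip in N (left out, the last holds). Time passes only in rows, so rows that do not move let the fingers close. It prints the time, the measured TCP pose, the force, the opening and the grip force at its end. No shift or turn number may pass 1 either way. Input that does not fit is refused with a message, and nothing moves.
- manip.sense(): the state, without advancing time (a new reading comes with each control period).
- manip.snapshot(name): name is "scene" or "top"; returns a dict with "pixels" (400x640x3 uint8, red, green, blue), "range_z" (400x640 float32, m along the optical axis (not along the pixel's ray), 0 where there is no reading), "fov_y" (degrees; the focal length in pixels is half the picture's height over the tangent of half this angle, whatever the lens; pixels are square), "cx", "cy" (the principal point, pixels), "k1" (the pictures are not rectified: a ray, as slopes to the right and down, at radius r is drawn at 1 + k1 r^2 times it, then the intrinsics apply), "R" (3x3) and "t" (3): a world point X has camera coordinates R X + t. Camera axes: x right, y down, z forward; pixel columns grow to the right and rows downward; lengths in m; the calibration is good to about 2 mm. A picture is of the moment at which its call begins.
- manip.sign_off(): hands the job in; it is judged then, once.
The state is a dict: "t": time; "q": joint angles; "qd": joint speeds; "tau": joint torques, N m; "tcp_pos": TCP position; "tool_rot": TCP orientation; "force": force on the tool from outside, world axes, zero at the start; "ft_torque": the same for the moment, N m; "finger_gap": opening from 0.0 (shut) to 1.0 (fully open); "gripper_force": force on a finger pad.
Only numpy, scipy, OpenCV 4.12 (cv2) and the standard library are available. Lean on these libraries where they do the work, as an engineer would, in place of code of your own. Each camera call takes 0.05 s, during which the arm holds its last target. There are 200 camera calls.

## Working session

There is one attempt and no reset: what is moved stays moved. The work goes in short steps, Python scripts to look and compute and a shell command to move; the robot and the scene stay as the last step left them, time stands still between calls to the robot, and variables do not carry over. Pictures are saved under pics/ and viewed, at most 12 in all, crops included, and the job is handed in when it is done.

```bash
ls; mkdir -p pics; cat > h.py <<'E'
import numpy as np, cv2, pickle
from station import manip
def snap(name,fn=None):
    s=manip.snapshot(name)
    if fn:
        cv2.imwrite('pics/'+fn+'.png',s['pixels'][:,:,::-1]); pickle.dump(s,open('pics/'+fn+'.pkl','wb'))
    return s
def load(fn): return pickle.load(open('pics/'+fn+'.pkl','rb'))
def K(s):
    f=200/np.tan(np.radians(s['fov_y'])/2); return f
def ray(s,u,v):
    f=K(s); M=np.array([[f,0,s['cx']],[0,f,s['cy']],[0,0,1.]])
    p=cv2.undistortPoints(np.array([[[u,v]]],float),M,np.array([s['k1'],0,0,0,0.]))[0,0]
    d=s['R'].T@np.array([p[0],p[1],1]); return -s['R'].T@s['t'],d   # depth scale: X=o+d*z
def onplane(s,u,v,z):
    o,d=ray(s,u,v); return o+d*(z-o[2])/d[2]
def atdepth(s,u,v):
    o,d=ray(s,u,v); return o+d*s['range_z'][int(round(v)),int(round(u))]
def proj(s,X):
    c=s['R']@np.array(X)+s['t']; x,y=c[:2]/c[2]; k=1+s['k1']*(x*x+y*y); f=K(s)
    return np.array([s['cx']+f*k*x,s['cy']+f*k*y])
def cloud(s):
    f=K(s); M=np.array([[f,0,s['cx']],[0,f,s['cy']],[0,0,1.]])
    v,u=np.mgrid[0:400,0:640]
    p=cv2.undistortPoints(np.stack([u,v],-1).reshape(-1,1,2).astype(float),M,np.array([s['k1'],0,0,0,0.]))[:,0]
    c=np.c_[p,np.ones(len(p))]*s['range_z'].reshape(-1,1)
    return ((c-s['t'])@s['R']).reshape(400,640,3)
def twoview(s1,p1,s2,p2):
    o1,d1=ray(s1,*p1);o2,d2=ray(s2,*p2)
    A=np.c_[d1,-d2]; l=np.linalg.lstsq(A,o2-o1,rcond=None)[0]
    a,b=o1+d1*l[0],o2+d2*l[1]; return (a+b)/2,np.linalg.norm(a-b)
E
python3 - <<'E'
from h import *
for n in ('scene','top'):
    s=snap(n,n+'1'); print(n,s['fov_y'],s['k1'],s['cx'],s['cy'],-s['R'].T@s['t'],s['R'].round(3).tolist())
s=manip.sense(); print(s)
E
```

```text
drive.py
pics
station.py
scene 52.5635879785954 -0.006382772231833263 319.70903978107276 209.659982664327 [ 0.12747836 -0.45377952  0.91726491] [[0.756, -0.655, -0.003], [-0.522, -0.599, -0.607], [0.396, 0.46, -0.795]]
top 46.51554121976274 0.042885500130978006 326.6937744861222 197.68950494611613 [0.32611899 0.0595508  1.17320749] [[-0.016, -1.0, 0.002], [-0.978, 0.015, -0.209], [0.209, -0.005, -0.978]]
{'t': 0.1, 'q': array([ 1.10847497e+00,  5.28385493e-01,  1.43381149e+00, -2.04154769e-05,
        1.18139030e+00, -1.78484027e-01]), 'qd': array([ 0.00067469, -0.00247197, -0.00304735, -0.0012449 ,  0.00051868,
        0.00173947]), 'tau': array([-1.81266869e-04, -4.43306458e+01, -1.78586268e+01, -2.55656805e-04,
        3.95504685e-03,  1.57379952e-05]), 'tcp_pos': array([0.17471289, 0.59943967, 0.252412  ]), 'tool_rot': array([ 1.41438833e-01,  9.89946494e-01, -9.49533887e-04, -3.05144068e-04]), 'force': array([-0.41180789,  0.1062495 ,  0.35272258]), 'ft_torque': array([-0.01874571,  0.04655619,  0.01341872]), 'gripper_force': 0.0, 'finger_gap': 1.0010393193335525}
```

View pics/scene1.png

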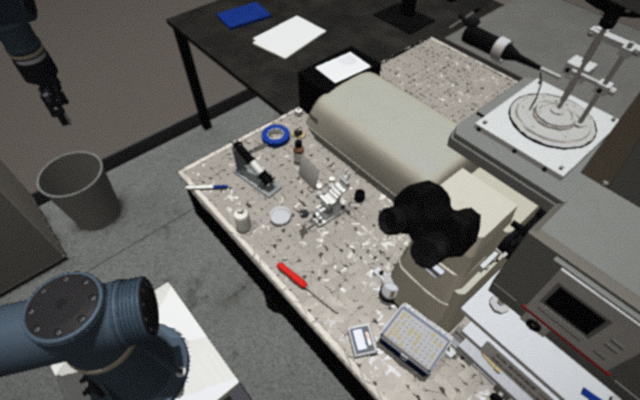

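View pics/top1.png

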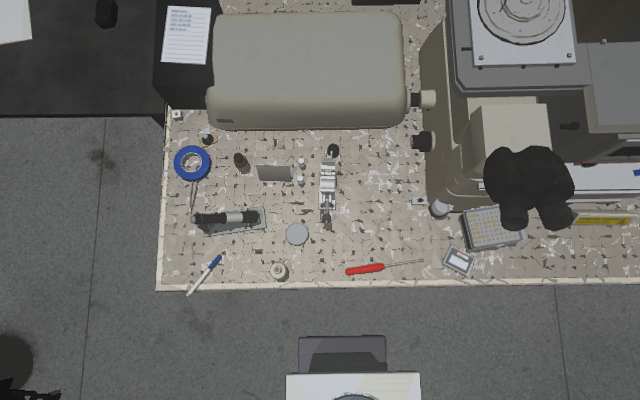

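The scene image shows the rest with the tube at about (255,170), the clamp at (330,205) and the bottle at (242,220). In the top image the tube spans (195–262, 217), the clamp is at (328,185), and an upright plate stands at (275,173). I'll zoom in next.

```bash
python3 - <<'E'
from h import *
a=load('top1')['pixels'][130:300,155:365,::-1]; b=load('scene1')['pixels'][120:260,170:380,::-1]
a=cv2.resize(a,None,fx=3.8,fy=3.5,interpolation=cv2.INTER_CUBIC) if 0 else cv2.resize(a,None,fx=3.5,fy=3.5,interpolation=cv2.INTER_CUBIC)
b=cv2.resize(b,None,fx=3.8,fy=3.8,interpolation=cv2.INTER_CUBIC)
cv2.imwrite('pics/ca.png',a);cv2.imwrite('pics/cb.png',b)
E
```

```text
(no output)
```

View pics/ca.png

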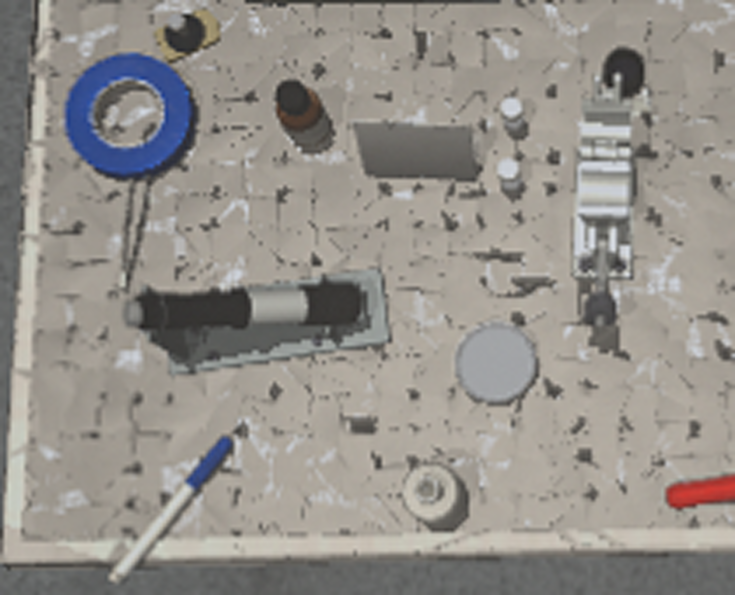

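View pics/cb.png

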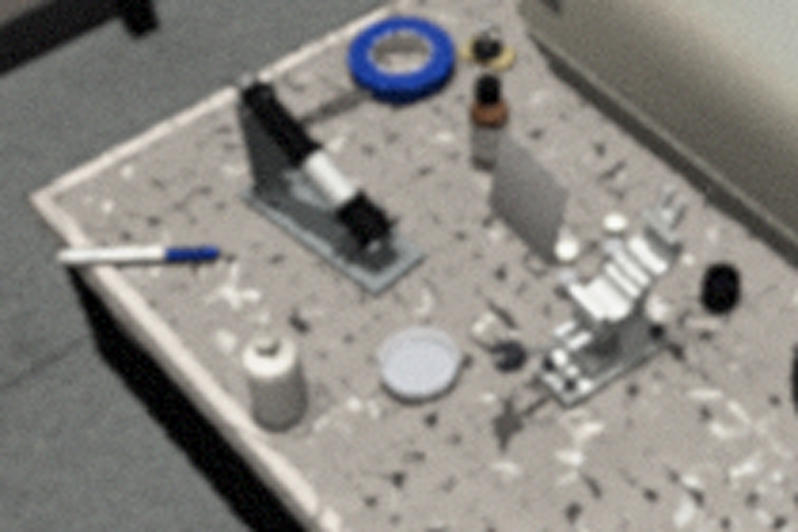

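The crops show:
- **Top crop:** the tube runs from its rear end at (128,312) to the lens at (362,303), with the waist centred at (278,306). The saddle with the opened half is at (605,190) and the nut at (600,305). A sheet stands at (415,150) and two white pegs at (510,110) and (510,172).
- **Scene crop:** the waist is at (330,178), the open upper half's fork at (668,215), and the nut at (510,355).

Next I'll take 3D points.

```bash
python3 - <<'E'
from h import *
np.set_printoptions(precision=4,suppress=True)
T,S=load('top1'),load('scene1')
ct,cs=cloud(T),cloud(S)
ua=lambda x,y:(155+x/3.5,130+y/3.5); ub=lambda x,y:(170+x/3.8,120+y/3.8)
for n,a,b in [('waist',(278,306),(330,178)),('nut',(600,305),(510,355)),('rear',(130,312),(250,88)),('lens',(365,302),(375,240)),('bottletop',(428,488),(268,345)),('ltube',(622,65),(722,285)),('petri',(497,363),(418,360))]:
    print(n,*twoview(T,ua(*a),S,ub(*b)),'d:',atdepth(T,*ua(*a)),atdepth(S,*ub(*b)))
# table noise
for c in (ct,cs):
    m=(abs(c[...,0]-.45)<.05)&(abs(c[...,1]+.1)<.05); print('table',np.median(c[m][:,2]),c[m][:,2].std())
# tube pts by z
for nm,c,I in(('top',ct,T),('sc',cs,S)):
    p=c.reshape(-1,3); 
    m=(p[:,0]>.35)&(p[:,0]<.6)&(p[:,1]>.15)&(p[:,1]<.5)&(p[:,2]>.012)&(p[:,2]<.2)
    q=p[m]; print(nm,len(q))
    m=(p[:,0]>.4)&(p[:,0]<.7)&(p[:,1]>-.05)&(p[:,1]<.15)&(p[:,2]>.006)&(p[:,2]<.2)
    q=p[m]; print('clamp-ish',len(q),q.min(0),q.max(0))
    for lo in np.arange(0.005,.16,.01):
        k=(q[:,2]>lo)&(q[:,2]<=lo+.01); 
        if k.sum()>3: print(round(lo,3),k.sum(),np.percentile(q[k],[2,50,98],axis=0)[:,:2].tolist())
E
```

```text
waist [0.5174 0.2765 0.0649] 7.31483816649696e-05 d: [0.5161 0.2751 0.0722] [0.5171 0.2758 0.0657]
nut [0.5131 0.0554 0.0677] 0.0018821672865219216 d: [0.5107 0.0551 0.0869] [0.5069 0.0487 0.0795]
rear [0.5107 0.368  0.0963] 0.002615840808200965 d: [0.5063 0.3631 0.1152] [0.5045 0.3516 0.1122]
lens [0.5202 0.2217 0.0404] 0.006953063968901494 d: [0.5295 0.2253 0.0054] [0.5181 0.2248 0.0377]
bottletop [0.3912 0.1724 0.0679] 0.0005226739696430409 d: [0.3901 0.1701 0.0903] [0.3879 0.1651 0.0779]
ltube [0.7046 0.0359 0.0089] 0.0019584194889679008 d: [0.7033 0.0356 0.0158] [0.7    0.0331 0.0147]
petri [0.4827 0.129  0.0135] 0.0007369894718273569 d: [0.4822 0.1291 0.014 ] [0.4827 0.1284 0.0143]
table -0.0007726967718304536 0.004155102861831102
table -0.0017718863721373204 0.3992369162956406
top 1152
clamp-ish 1571 [ 0.4015 -0.0484  0.006 ] [0.7    0.1499 0.1418]
0.005 557 [[0.45660030677887353, 0.0222060489338281], [0.5249731883883563, 0.1066512588007956], [0.6948201717305601, 0.1491652903583549]]
0.015 190 [[0.4018225319638601, -0.03885711953514308], [0.4987972711629761, 0.1191210318906366
[... 3033 characters left out ...]
32]]
0.095 31 [[0.6381112755514394, 0.031056365184847484], [0.6423095340706497, 0.0443391596038514], [0.647070998079806, 0.06388487915071349]]
0.105 22 [[0.6375380596837544, 0.03170393581014957], [0.6403504021095259, 0.041309929982071045], [0.6470704882849564, 0.06644600121092058]]
0.115 35 [[0.6384155135590791, 0.03438860199241168], [0.6426702198853309, 0.047489253960853316], [0.6515174315184726, 0.06152080896440947]]
0.125 25 [[0.6440160747993421, 0.038464739621691724], [0.6485665754352898, 0.04338389861305739], [0.659221472278562, 0.0560443989930809]]
0.135 10 [[0.6507528461069106, 0.03920304991083223], [0.6526711959796463, 0.05164391161924907], [0.6569905169409199, 0.056041882843961735]]
```

```bash
cat > meas.py <<'E'
from h import *
from scipy.optimize import least_squares
np.set_printoptions(precision=4,suppress=True)
def fit(P,c0,u0):
    # axis through (x,c0y,z) with direction (a,1,b)
    def res(p):
        c=np.array([p[0],c0[1],p[1]]); u=np.array([p[2],1,p[3]]); u/=np.linalg.norm(u)
        w=P-c; s=w@u; r=np.linalg.norm(w-np.outer(s,u),axis=1); return r-.012
    f=least_squares(res,[c0[0],c0[2],u0[0]/u0[1],u0[2]/u0[1]],loss='soft_l1',f_scale=.001)
    u=np.array([f.x[2],1,f.x[3]]);u/=np.linalg.norm(u); return np.array([f.x[0],c0[1],f.x[1]]),u,np.median(abs(f.fun))
if __name__=='__main__':
    c0=np.array([.517,.276,.058]);u0=np.array([-.08,.866,.5]);u0/=np.linalg.norm(u0)
    for n in('top','scene'):
        F=[snap(n) for _ in range(4)]
        F[0]['range_z']=np.mean([f['range_z'] for f in F],0); s=F[0]; pickle.dump(s,open(f'pics/{n}avg.pkl','wb'))
        P=cloud(s).reshape(-1,3); g=s['pixels'].reshape(-1,3).mean(1)
        c,u=c0,u0
        for _ in range(3):
            w=P-c; t=w@u; r=np.linalg.norm(w-np.outer(t,u),axis=1)
            m=(r<.016)&(((t>-.018)&(t<.018))|((t>.032)&(t<.07)))
            c,u,e=fit(P[m],c,u)
        w=P-c; t=w@u; r=np.linalg.norm(w-np.outer(t,u),axis=1)
        k=(r<.015)&(abs(t)<.04)
        for lo in np.arange(-.035,.035,.004):
            kk=k&(t>=lo)&(t<lo+.004); print(f'{lo+.002:.3f}:{np.median(g[kk]) if kk.any() else -1:.0f}',end=' ')
        print('\n',n,m.sum(),c,u,'tilt',np.degrees(np.arcsin(u[2])),'yaw',np.degrees(np.arctan2(-u[0],u[1])),e)
        b=k&(g>120); print('waist bright s',np.percentile(t[b],[1,50,99]), 'origin',c+u*np.percentile(t[b],[1,99]).mean())
        # clamp
        zt=np.median(P[(abs(P[:,0]-.45)<.03)&(abs(P[:,1]+.1)<.05),2]); print('table z',zt)
        def box(x0,x1,y0,y1,z0,z1):
            m=(P[:,0]>x0)&(P[:,0]<x1)&(P[:,1]>y0)&(P[:,1]<y1)&(P[:,2]>z0)&(P[:,2]<z1); return P[m]
        f=box(.52,.66,.02,.09,.006,.013); print('foot',len(f),cv2.minAreaRect(f[:,:2].astype(np.float32)*1000), np.percentile(f,[1,50,99],axis=0).tolist())
        for nm,bx in dict(nut=(.48,.53,.03,.08,.055,.1),fork=(.63,.68,.02,.08,.122,.15),saddle=(.565,.625,.02,.09,.06,.083),plate=(.58,.68,.12,.3,.02,.12),peg=(.58,.7,.085,.125,.02,.1)).items():
            q=box(*bx); print(nm,len(q),np.percentile(q,[2,50,98],axis=0).tolist())
E
python3 meas.py
```

```text
-0.033:56 -0.029:55 -0.025:55 -0.021:56 -0.017:53 -0.013:95 -0.009:158 -0.005:145 -0.001:156 0.003:156 0.007:151 0.011:152 0.015:151 0.019:153 0.023:154 0.027:87 0.031:51 0.035:53 
 top 308 [0.5204 0.276  0.0558] [-0.1198  0.8625  0.4916] tilt 29.446874993269745 yaw 7.907303347932393 0.0006163167468090933
waist bright s [-0.013   0.0073  0.0253] origin [0.5197 0.2813 0.0588]
table z -0.0009560083802310063
foot 231 ((594.8755493164062, 52.20881652832031), (43.91496276855469, 99.04098510742188), 87.20732879638672) [[0.5449816934136319, 0.030752140978519447, 0.006645171106837063], [0.5734954217243471, 0.05031875508899285, 0.009969846235100133], [0.6390466906182651, 0.07578154686343329, 0.012736782056645342]]
nut 84 [[0.5004515268459166, 0.04649518100085954, 0.06423402546826998], [0.5108242096215903, 0.05606442681510135, 0.07780603307677625], [0.5279814950818906, 0.06569612391560738, 0.08343364105922726]]
fork 43 [[0.6452198896181263, 0.04222047657073126, 0.12259592424585679], [0.6510186355430073, 0.05162183604105507, 0.12912211878796498], [0.6592702328154171, 0.05863283933949592, 0.1381
[... 1636 characters left out ...]
7566034210785, 0.12954127060845566], [0.6590203991879306, 0.05739439499836202, 0.1369745212764458]]
saddle 214 [[0.5747654371947354, 0.03339434747788527, 0.06098701192582436], [0.5969003494325076, 0.047678061739199834, 0.07116847507582685], [0.6147894218951788, 0.06705559330512907, 0.0817269338834273]]
plate 524 [[0.617764824600653, 0.12264713282972563, 0.02230421777058144], [0.6383633801584043, 0.20255421712844018, 0.05171077245165509], [0.67043527610812, 0.2762270315670375, 0.08113780449768275]]
peg 96 [[0.608848652946699, 0.1093528689188594, 0.021685563628348694], [0.6385420857598167, 0.1146275963067018, 0.03983104076742974], [0.6694076457160758, 0.12331332183441499, 0.04658297925762625]]
```

Careful with the scale: shifts go in shares of 0.75 m and turns go in shares of 4 rad. That gives: -0.4 m / 0.75 = -0.5333, -0.169 m / 0.75 = -0.2253, 1.158 rad / 4 = 0.2895.

```bash
cat >> h.py <<'E'
from scipy.spatial.transform import Rotation
YC=np.radians(-2.7); C0=np.array([.5936,.0514,0])
def clampw(x,y,z): return C0+np.array([x*np.cos(YC)-y*np.sin(YC),x*np.sin(YC)+y*np.cos(YC),z])
def toclamp(p): d=np.asarray(p)-C0; return np.array([d[0]*np.cos(YC)+d[1]*np.sin(YC),-d[0]*np.sin(YC)+d[1]*np.cos(YC),d[2]])
def delta(target,yaw_deg=None):
    s=manip.sense(); R=Rotation.from_quat(s['tool_rot']).as_matrix()
    yaw=np.degrees(np.arctan2(R[1,1],R[0,1])); tr=0 if yaw_deg is None else np.radians(yaw-yaw_deg)
    print('t',round(s['t'],2),'tcp',s['tcp_pos'].round(4),'yaw',yaw.round(2),'delta',(R.T@(np.asarray(target)-s['tcp_pos'])).round(4),'turn',round(tr,4),'F',s['force'].round(2),'gap',round(s['finger_gap'],3),'gf',s['gripper_force'])
E
python3 -c "
from h import *
delta([.5131,.3247,.19],7.4)"
python3 drive.py '[-0.5333, -0.2253, 0, 0.2895, 1, -0.5333, -0.2253, 0, 0.2895, 1, -0.5333, -0.2253, 0, 0.2895, 1, -0.5333, -0.2253, 0, 0.2895, 1, -0.5333, -0.2253, 0, 0.2895, 1, -0.5333, -0.2253, 0, 0.2895, 1, -0.5333, -0.2253, 0.04, 0.2895, 1, -0.5333, -0.2253, 0.0827, 0.2895, 1, -0.5333, -0.2253, 0.0827, 0.2895, 1, -0.5333, -0.2253, 0.0827, 0.2895, 1, -0.5333, -0.2253, 0.0827, 0.2895, 1, -0.5333, -0.2253, 0.0827, 0.2895, 1, -0.5333, -0.2253, 0.0827, 0.2895, 1, -0.5333, -0.2253, 0.0827, 0.2895, 1]'
python3 -c "
from h import *
delta([.5131,.3247,.085],7.4)"
```

```text
t 0.5 tcp [0.1749 0.6    0.2532] yaw 73.74 delta [-0.4017 -0.1696  0.0633] turn 1.1579 F [ 0.25 -0.13 -0.95] gap 1.001 gf 0.0
t: 1.9
tcp_pos: [0.511, 0.327, 0.1923]
tool_rot: [0.659, 0.752, 0.001, 0.0]
force: [-0.1, 0.2, -0.7]
finger_gap: 0.999
gripper_force: 0.0
t 1.9 tcp [0.511  0.327  0.1923] yaw 7.51 delta [-0.0026  0.0017  0.1073] turn 0.0019 F [-0.08  0.19 -0.68] gap 0.999 gf 0.0
```

To row units: 0.08 m / 0.75 = 0.1067, 0.06 m / 0.75 = 0.08.

```bash
python3 drive.py '[-0.0013, 0.0013, 0.04, 0, 1, -0.0013, 0.0013, 0.08, 0, 1, -0.0013, 0.0013, 0.1067, 0, 1, -0.0013, 0.0013, 0.1067, 0, 1]'
python3 -c "
from h import *
delta([.5131,.3247,.085],7.4); snap('scene','s2'); snap('top','t2')
a=cv2.imread('pics/s2.png')[100:240,190:370]; b=cv2.imread('pics/t2.png')[160:260,170:310]
cv2.imwrite('pics/c2.png',np.hstack([cv2.resize(a,(400,311),interpolation=2),cv2.resize(b,(400,311),interpolation=2)]))"
```

```text
t: 2.3
tcp_pos: [0.5103, 0.3248, 0.1091]
tool_rot: [0.66, 0.752, -0.003, -0.001]
force: [-0.1, 0.0, 0.2]
finger_gap: 1.003
gripper_force: 0.0
t 2.3 tcp [0.5103 0.3248 0.1091] yaw 7.47 delta [-0.0005  0.0029  0.024 ] turn 0.0012 F [-0.06  0.04  0.25] gap 1.003 gf 0.0
```

View pics/c2.png

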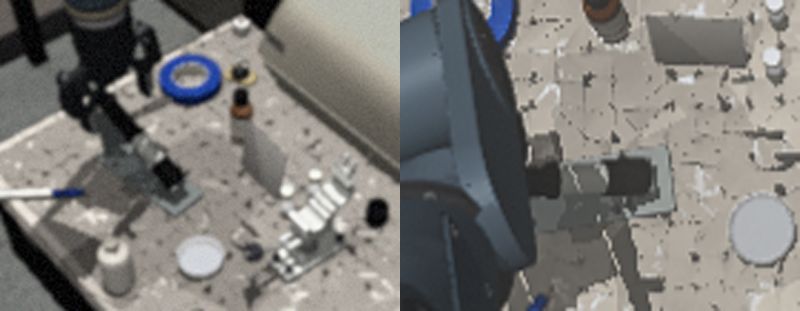

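The open gripper straddles the barrel: in the left half its fingers are at about (75,90) and (150,60) on either side of the tube at (120,115). I'll finish the descent and close.

To row units: 0.024 m / 0.75 = 0.032, 0.012 m / 0.75 = 0.016.

```bash
python3 drive.py '[0, 0.004, 0.016, 0, 1, 0, 0.004, 0.032, 0, 1, 0, 0.004, 0.032, 0, 1, 0, 0.004, 0.032, 0, 0.6, 0, 0.004, 0.032, 0, 0.4, 0, 0.004, 0.032, 0, 0, 0, 0.004, 0.032, 0, 0, 0, 0.004, 0.032, 0, 0, 0, 0.004, 0.032, 0, 0, 0, 0.004, 0.032, 0, 0, 0, 0.004, 0.032, 0, 0, 0, 0.004, 0.032, 0, 0]' 50
python3 -c "
from h import *
delta([.5131,.3247,.085],7.4)"
```

```text
t: 3.6
tcp_pos: [0.5143, 0.3252, 0.0876]
tool_rot: [0.66, 0.751, -0.001, -0.001]
force: [-5.1, -0.4, 6.1]
finger_gap: 0.265
gripper_force: 48.9
t 3.6 tcp [0.5143 0.3252 0.0876] yaw 7.4 delta [-0.0003 -0.0012  0.0026] turn -0.0 F [-5.07 -0.4   6.12] gap 0.265 gf 48.87226939201355
```

To row units: -0.13 m / 0.75 = -0.1733, -0.12 m / 0.75 = -0.16.

```bash
python3 drive.py '[0, -0.0013, -0.0067, 0, 0, 0, -0.0013, -0.02, 0, 0, 0, -0.0013, -0.04, 0, 0, 0, -0.0013, -0.08, 0, 0, 0, -0.0013, -0.12, 0, 0, 0, -0.0013, -0.16, 0, 0, 0, -0.0013, -0.1733, 0, 0, 0, -0.0013, -0.1733, 0, 0, 0, -0.0013, -0.1733, 0, 0]'
cat > tubepose.py <<'E'
from meas import *
import sys
def run(c0,u0,segs=((-.018,.018),)):
    c0=np.array(c0);u0=np.array(u0)/np.linalg.norm(u0); out=[]
    for n in('top','scene'):
        s=snap(n,n+'_tp'); P=cloud(s).reshape(-1,3); g=s['pixels'].reshape(-1,3).mean(1)
        c,u=c0,u0
        for _ in range(4):
            w=P-c; t=w@u; r=np.linalg.norm(w-np.outer(t,u),axis=1)
            m=(r<.018)&np.any([(t>a)&(t<b) for a,b in segs],axis=0)&(g>90)
            c,u,e=fit(P[m],c,u)
        w=P-c; t=w@u; r=np.linalg.norm(w-np.outer(t,u),axis=1)
        b=(r<.015)&(abs(t)<.04)&(g>110); o=c+u*np.percentile(t[b],[1,99]).mean()
        print(n,m.sum(),b.sum(),'origin',o,'clamp',toclamp(o),'tilt',np.degrees(np.arcsin(u[2])).round(2),'yaw',np.degrees(np.arctan2(-u[0],u[1])).round(2),'len',np.percentile(t[b],[1,99]))
E
python3 -c "
from tubepose import *
delta([.5131,.3247,.215],7.4); run([.519,.282,.19],[-.112,.863,.49])"
```

```text
t: 4.5
tcp_pos: [0.5142, 0.3248, 0.2166]
tool_rot: [0.66, 0.751, -0.001, -0.0]
force: [-0.6, 0.1, -2.9]
finger_gap: 0.266
gripper_force: 49.3
t 4.5 tcp [0.5142 0.3248 0.2166] yaw 7.38 delta [ 0.0001 -0.0011  0.0016] turn -0.0004 F [-0.57  0.1  -2.9 ] gap 0.266 gf 49.30796563625336
top 166 33 origin [0.5197 0.2891 0.1916] clamp [-0.085   0.2339  0.1916] tilt 30.86 yaw 6.77 len [-0.0189  0.0355]
scene 119 59 origin [0.519  0.2799 0.1859] clamp [-0.0853  0.2247  0.1859] tilt 29.18 yaw 7.97 len [-0.0209  0.016 ]
```

```bash
sed -i 's/C0=np.array.*/C0=np.array([.5946,.0517,0])/' h.py; python3 -c "
from h import *
delta(clampw(0,.0347,.2),-2.7)"
```

```text
t 4.6 tcp [0.5137 0.3246 0.2155] yaw 7.38 delta [-0.2469  0.0513  0.0155] turn 0.176 F [ 0.35  1.12 -2.72] gap 0.261 gf 49.306517243385315
```

To row units: -0.247 m / 0.75 = -0.3293, -0.235 m / 0.75 = -0.3133, 0.176 rad / 4 = 0.044.

```bash
python3 drive.py '[-0.04, 0.0093, 0, 0.005, 0, -0.08, 0.0187, 0, 0.0125, 0, -0.12, 0.0267, 0, 0.02, 0, -0.16, 0.0347, 0, 0.025, 0, -0.2, 0.0427, 0, 0.0325, 0, -0.24, 0.0507, 0, 0.0375, 0, -0.28, 0.06, 0, 0.044, 0, -0.3133, 0.0667, 0, 0.044, 0, -0.3293, 0.068, 0, 0.044, 0, -0.3293, 0.068, 0.0133, 0.044, 0, -0.3293, 0.068, 0.0213, 0.044, 0, -0.3293, 0.068, 0.0213, 0.044, 0, -0.3293, 0.068, 0.0213, 0.044, 0]'
python3 -c "
from tubepose import *
delta(clampw(0,.0347,.13),-2.7); o=clampw(0,-.0092,.1725);run(o,[.047*.866,.865,.5])"
```

```text
t: 5.9
tcp_pos: [0.5963, 0.0881, 0.2007]
tool_rot: [0.723, 0.691, -0.0, -0.001]
force: [-0.6, -0.4, -2.1]
finger_gap: 0.262
gripper_force: 49.2
t 5.9 tcp [0.5963 0.0881 0.2007] yaw -2.6 delta [-0.0017  0.0001  0.0707] turn 0.0018 F [-0.63 -0.36 -2.08] gap 0.262 gf 49.20987367630005
  return _methods._mean(a, axis=axis, dtype=dtype,
  ret = ret.dtype.type(ret / rcount)
Traceback (most recent call last):
  File "tubepose.py", line 13, in run
    b=(r<.015)&(abs(t)<.04)&(g>110); o=c+u*np.percentile(t[b],[1,99]).mean()
                                           ~~~~~~~~~~~~~^^^^^^^^^^^^^
IndexError: index -1 is out of bounds for axis 0 with size 0
```

To row units: 0.07 m / 0.75 = 0.0933, 0.065 m / 0.75 = 0.0867.

```bash
python3 drive.py '[-0.0013, 0, 0.0267, 0, 0, -0.0013, 0, 0.06, 0, 0, -0.0013, 0, 0.0867, 0, 0, -0.0013, 0, 0.0933, 0, 0, -0.0013, 0, 0.0933, 0, 0]'
python3 -c "
from h import *
delta(clampw(0,.0347,.1134),-2.7); s=snap('scene','s3'); t=snap('top','t3')
for y in (-.06,-.021,.021,.05): print(y,proj(s,clampw(0,-.0092+y*.866,.1026+y*.5)))
a=cv2.imread('pics/s3.png')[150:250,270:400]; b=cv2.imread('pics/t3.png')[120:240,270:390]
cv2.imwrite('pics/c3.png',np.hstack([cv2.resize(a,(500,385),interpolation=2),cv2.resize(b,(300,385),interpolation=2)]))"
```

```text
t: 6.45
tcp_pos: [0.5967, 0.0862, 0.1309]
tool_rot: [0.723, 0.691, -0.0, -0.0]
force: [0.3, 0.3, -1.2]
finger_gap: 0.264
gripper_force: 49.2
t 6.45 tcp [0.5967 0.0862 0.1309] yaw -2.65 delta [ 0.0001 -0.0005  0.0175] turn 0.0008 F [ 0.27  0.27 -1.21] gap 0.264 gf 49.20474886894226
-0.06 [343.43061569 211.36205749]
-0.021 [335.41532415 198.79669441]
0.021 [326.79445479 185.28266757]
0.05 [320.84884874 175.96278214]
```

View pics/c3.png

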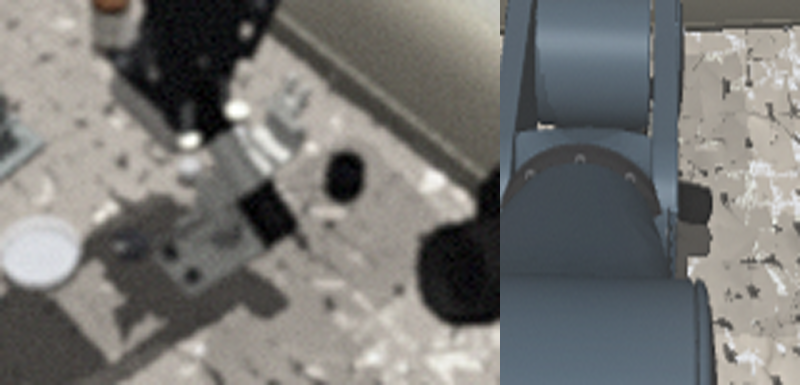

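The scene crop shows the hood at (268,212), which is pixel (339.6,205) in the full image. The prediction was (339.4,205.1), so the tube hangs as planned. The open half is clear at (290,95). Lowering to contact.

To row units: 0.013 m / 0.75 = 0.0173, 0.011 m / 0.75 = 0.0147.

```bash
python3 drive.py '[0, 0, 0.008, 0, 0, 0, 0, 0.0147, 0, 0, 0, 0, 0.0173, 0, 0, 0, 0, 0.0173, 0, 0]'
python3 -c "
from h import *
delta(clampw(0,.0347,.1134),-2.7)"
python3 drive.py '[0, 0, 0.0027, 0, 0, 0, 0, 0.004, 0, 0, 0, 0, 0.004, 0, 0]'
python3 drive.py '[0, 0, 0.002, 0, 0, 0, 0, 0.002, 0, 0]'
python3 -c "
from h import *
delta(clampw(0,.0347,.1134),-2.7)"
```

```text
t: 6.95
tcp_pos: [0.5968, 0.0857, 0.118]
tool_rot: [0.724, 0.69, -0.0, -0.0]
force: [-0.6, 0.1, -2.7]
finger_gap: 0.268
gripper_force: 49.2
t 6.95 tcp [0.5968 0.0857 0.118 ] yaw -2.7 delta [ 0.0006 -0.0006  0.0046] turn 0.0 F [-0.63  0.1  -2.73] gap 0.268 gf 49.232051968574524
t: 7.25
tcp_pos: [0.5967, 0.0857, 0.1152]
tool_rot: [0.724, 0.69, -0.0, -0.0]
force: [-1.2, 0.1, -2.0]
finger_gap: 0.265
gripper_force: 49.2
t: 7.45
tcp_pos: [0.5967, 0.0857, 0.114]
tool_rot: [0.724, 0.69, -0.0, -0.0]
force: [-1.2, -0.7, 0.7]
finger_gap: 0.261
gripper_force: 49.4
t 7.45 tcp [0.5967 0.0857 0.114 ] yaw -2.69 delta [ 0.0007 -0.0005  0.0006] turn 0.0002 F [-1.25 -0.71  0.67] gap 0.261 gf 49.368905425071716
```

Careful with the scale: shifts go in shares of 0.75 m and turns go in shares of 4 rad. That gives: 0.005 m / 0.75 = 0.0067, 0.0036 m / 0.75 = 0.0048.

```bash
python3 drive.py '[0, 0, 0, 0, 0, 0, 0, 0, 0, 0, 0.0013, 0, 0.0013, 0, 0, 0.0027, 0, 0.004, 0, 0, 0.0048, 0, 0.0067, 0, 0, 0.0048, 0, 0.0067, 0, 0]' 20
python3 drive.py '[0.0013, 0, 0.002, 0, 0, 0.0027, 0, 0.004, 0, 0, 0.0043, 0, 0.0067, 0, 0, 0.0043, 0, 0.0067, 0, 0]'
python3 -c "
from h import *
delta(clampw(0,.0443,.0989),-2.7);print(manip.sense()['ft_torque'])"
```

```text
t: 8.05
tcp_pos: [0.5975, 0.089, 0.1094]
tool_rot: [0.723, 0.691, -0.0, 0.001]
force: [-3.7, -2.1, 5.5]
finger_gap: 0.261
gripper_force: 49.4
t: 8.45
tcp_pos: [0.5978, 0.0924, 0.1043]
tool_rot: [0.723, 0.69, 0.0, 0.001]
force: [-2.7, -1.1, 4.9]
finger_gap: 0.265
gripper_force: 49.1
t 8.45 tcp [0.5978 0.0924 0.1043] yaw -2.68 delta [ 0.0035 -0.0013  0.0054] turn 0.0004 F [-2.66 -1.12  4.88] gap 0.265 gf 49.06594097614288
[-0.52645758  0.43485476 -0.16043999]
```

To row units: 0.0105 m / 0.75 = 0.014, 0.0013 m / 0.75 = 0.0017.

```bash
python3 drive.py '[0.0017, -0.0007, 0.0033, 0, 0, 0.0036, -0.0013, 0.0067, 0, 0, 0.0049, -0.0013, 0.0104, 0, 0, 0.0067, -0.0013, 0.014, 0, 0, 0.0067, -0.0013, 0.014, 0, 0]' 20
python3 -c "
from h import *
delta(clampw(0,.0484,.0878),-2.7);print(manip.sense()['ft_torque'])"
```

```text
t: 8.95
tcp_pos: [0.5976, 0.0977, 0.0937]
tool_rot: [0.723, 0.69, 0.001, 0.001]
force: [-0.7, -0.6, 4.6]
finger_gap: 0.266
gripper_force: 48.5
t 8.95 tcp [0.5976 0.0977 0.0937] yaw -2.67 delta [ 0.0023 -0.0008  0.0059] turn 0.0005 F [-0.68 -0.56  4.62] gap 0.266 gf 48.52406680583954
[-0.45195919  0.21499183 -0.09614645]
```

To row units: 0.006 m / 0.75 = 0.008, 0.003 m / 0.75 = 0.004.

```bash
python3 drive.py '[0.0013, -0.0004, 0.004, 0, 0, 0.0024, -0.0007, 0.008, 0, 0, 0.0024, -0.0007, 0.008, 0, 0]'
python3 drive.py '[0.0007, 0, 0.0027, 0, 0, 0.0013, 0, 0.004, 0, 0, 0.0013, 0, 0.004, 0, 0]'
python3 -c "
from h import *
delta(clampw(0,.0497,.082),-2.7);print(manip.sense()['ft_torque'])
s=snap('scene','s4'); a=cv2.imread('pics/s4.png')[150:250,270:400]
cv2.imwrite('pics/c4.png',cv2.resize(a,(780,600),interpolation=2))"
```

```text
t: 9.25
tcp_pos: [0.5974, 0.0997, 0.0878]
tool_rot: [0.723, 0.69, 0.001, 0.001]
force: [-0.6, 0.4, 5.7]
finger_gap: 0.264
gripper_force: 48.4
t: 9.55
tcp_pos: [0.5974, 0.1005, 0.0849]
tool_rot: [0.723, 0.69, 0.001, 0.001]
force: [-1.4, -0.7, 5.2]
finger_gap: 0.263
gripper_force: 48.5
t 9.55 tcp [0.5974 0.1005 0.0849] yaw -2.68 delta [ 0.0008 -0.0005  0.0029] turn 0.0004 F [-1.35 -0.73  5.16] gap 0.263 gf 48.47029745578766
[-0.38133404  0.10088574 -0.01747142]
```

View pics/c4.png

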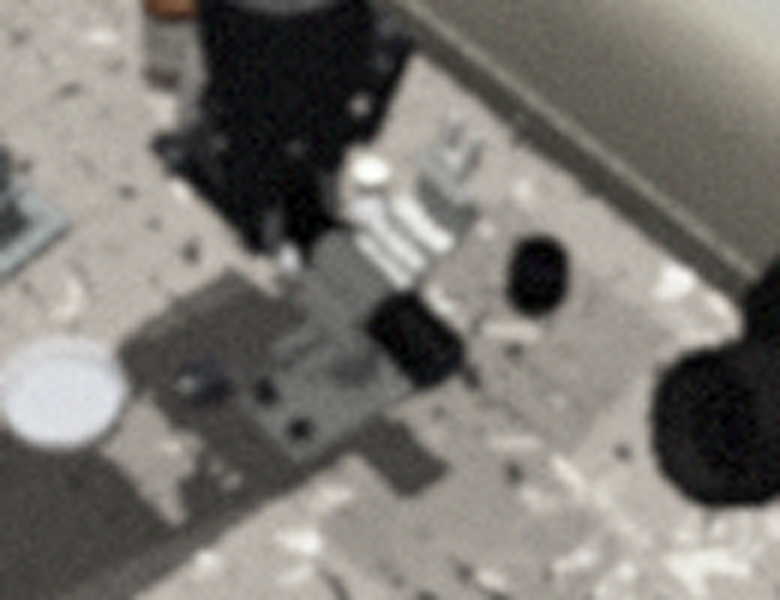

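The hood at (415,340) now sits just in front of the saddle at (340,290), and the tube is almost level. A few more millimetres remain.

To row units: 0.002 m / 0.75 = 0.0027, 0.001 m / 0.75 = 0.0013.

```bash
python3 drive.py '[0.0007, -0.0004, 0.0013, 0, 0, 0.0007, -0.0007, 0.0027, 0, 0, 0.0007, -0.0007, 0.0027, 0, 0]'
python3 drive.py '[0, 0, 0.0013, 0, 0, 0, 0, 0.0013, 0, 0]'
python3 drive.py '[0, 0, 0.0013, 0, 0, 0, 0, 0.0013, 0, 0]'
```

```text
t: 9.9
tcp_pos: [0.5972, 0.101, 0.0829]
tool_rot: [0.723, 0.69, 0.001, 0.001]
force: [0.5, 0.1, 4.5]
finger_gap: 0.259
gripper_force: 48.4
t: 10.1
tcp_pos: [0.5971, 0.1012, 0.0819]
tool_rot: [0.724, 0.69, 0.001, 0.001]
force: [0.4, 1.6, 5.4]
finger_gap: 0.263
gripper_force: 48.5
t: 10.3
tcp_pos: [0.5971, 0.1014, 0.0813]
tool_rot: [0.724, 0.69, 0.001, 0.001]
force: [-0.4, 0.9, 7.8]
finger_gap: 0.265
gripper_force: 48.8
```

To row units: 0.001 m / 0.75 = 0.0013.

```bash
python3 drive.py '[0, 0, 0.0013, 0, 0, 0, 0, 0.0013, 0, 0]'
python3 drive.py '[0, 0, 0.0007, 0, 0, 0, 0, 0.0007, 0, 0]'
python3 - <<'E'
from tubepose import *
s=snap('scene','s5');P=cloud(s).reshape(-1,3)
# hood: z of top along its length (clamp frame)
Q=np.array([toclamp(p) for p in P[(abs(P[:,0]-.595)<.03)&(abs(P[:,1]-.02)<.06)&(P[:,2]>.075)&(P[:,2]<.11)]])
for y in np.arange(-.07,.02,.01):
    k=(abs(Q[:,1]-y)<.005)&(abs(Q[:,0])<.006)
    if k.sum(): print(round(y,3),k.sum(),np.percentile(Q[k,2],[50,90]),Q[k,1].min())
print(manip.sense()['force'])
E
```

```text
t: 10.5
tcp_pos: [0.5971, 0.1015, 0.0807]
tool_rot: [0.724, 0.69, 0.002, 0.001]
force: [-1.1, 2.3, 11.1]
finger_gap: 0.261
gripper_force: 49.1
t: 10.7
tcp_pos: [0.5972, 0.1015, 0.0804]
tool_rot: [0.724, 0.69, 0.002, 0.001]
force: [-1.4, 2.2, 10.2]
finger_gap: 0.261
gripper_force: 49.2
-0.06 24 [0.0929 0.0956] -0.06408001741514154
-0.05 12 [0.0943 0.0957] -0.05340317749558273
-0.04 13 [0.0951 0.0963] -0.044799167599408315
-0.03 11 [0.0955 0.0965] -0.03491556010570298
-0.02 11 [0.0912 0.0941] -0.02489437890114706
-0.01 12 [0.091  0.0928] -0.014393306641166581
0.0 13 [0.0911 0.0932] -0.004726240383956661
0.01 10 [0.0911 0.0936] 0.0054704589753106795
[-0.7049  2.3384 11.3385]
```

To row units: -0.001 m / 0.75 = -0.0013.

```bash
python3 drive.py '[0, 0, -0.0013, 0, 0, 0, 0, -0.0013, 0, 0.35, 0, 0, -0.0013, 0, 0.5, 0, 0, -0.0013, 0, 0.6, 0, 0, -0.0013, 0, 0.6, 0, 0, -0.0013, 0, 0.6, 0, 0, -0.0013, 0, 0.6]'
python3 drive.py '[0, 0, -0.0267, 0, 0.6, 0, 0, -0.0667, 0, 0.6, 0, 0, -0.1067, 0, 0.6, 0, 0, -0.1467, 0, 0.6, 0, 0, -0.1867, 0, 0.6, 0, 0, -0.1867, 0, 0.6]'
python3 -c "
from h import *
delta(clampw(.1,.0,.22),-2.7)"
```

```text
t: 11.45
tcp_pos: [0.5957, 0.1009, 0.0796]
tool_rot: [0.724, 0.69, -0.0, -0.0]
force: [-0.1, -0.0, 0.6]
finger_gap: 0.6
gripper_force: 0.0
t: 12.05
tcp_pos: [0.5986, 0.101, 0.2245]
tool_rot: [0.723, 0.69, 0.004, 0.003]
force: [0.7, -0.4, 0.4]
finger_gap: 0.598
gripper_force: 0.0
t 12.05 tcp [0.5986 0.101  0.2245] yaw -2.69 delta [-0.0495  0.0983  0.0054] turn 0.0002 F [ 0.67 -0.38  0.37] gap 0.598 gf 0.0
```

```bash
python3 - <<'E'
from tubepose import *
T=load('topavg');P=cloud(T).reshape(-1,3)
k=(P[:,0]>.66)&(P[:,0]<.95)&(abs(P[:,1]-.05)<.08)&(P[:,2]>.04)
q=P[k]; print(np.percentile(q,[0,1,50,100],axis=0))
for x in np.arange(.66,.9,.02):
    m=abs(q[:,0]-x)<.01; print(round(x,2),m.sum(),q[m,2].max() if m.any() else 0)
E
python3 drive.py '[0, 0.0267, 0, 0, 0, 0, 0.0533, 0, 0, 0, -0.0267, 0.0933, 0, 0, 0, -0.0533, 0.1307, 0, 0, 0, -0.0667, 0.1307, 0, 0, 0, -0.0667, 0.1307, 0, 0, 0, -0.0667, 0.1307, 0, 0, 0]'
python3 -c "
from tubepose import *
delta(clampw(.098,.0,.142),-2.7)
run(clampw(0,0,.08),[.047,.999,0.],((-.02,.02),(.03,.09)))"
```

```text
[[ 0.6606 -0.03    0.0401]
 [ 0.71   -0.0282  0.0516]
 [ 0.8216  0.0499  0.1659]
 [ 0.95    0.1299  0.4213]]
0.66 27 0.412093137453651
0.68 26 0.41865385010331874
0.7 16 0.4191936630884536
0.72 20 0.41944153868436546
0.74 498 0.42083353547017105
0.76 1129 0.4201612047462773
0.78 706 0.42132985652247545
0.8 612 0.4203999116784947
0.82 557 0.41856771578826496
0.84 540 0.4112086881125219
0.86 511 0.17036757081065276
0.88 530 0.17007506936461442
t: 12.75
tcp_pos: [0.6899, 0.0468, 0.2187]
tool_rot: [0.724, 0.69, -0.001, -0.001]
force: [-0.0, -0.0, -0.3]
finger_gap: 0.001
gripper_force: 0.0
t 12.75 tcp [0.6899 0.0468 0.2187] yaw -2.72 delta [0.0004 0.0028 0.0767] turn -0.0003 F [-0.04 -0.04 -0.27] gap 0.001 gf 0.0
  return _methods._mean(a, axis=axis, dtype=dtype,
  ret = ret.dtype.type(ret / rcount)
Traceback (most recent call last):
  File "tubepose.py", line 13, in run
    b=(r<.015)&(abs(t)<.04)&(g>110); o=c+u*np.percentile(t[b],[1,99]).mean()
                                           ~~~~~~~~~~~~~^^^^^^^^^^^^^
IndexError: index -1 is out of bounds for axis 0 with size 0
```

To row units: 0.077 m / 0.75 = 0.1027, 0.06 m / 0.75 = 0.08.

```bash
python3 drive.py '[0, 0.004, 0.04, 0, 0, 0, 0.004, 0.08, 0, 0, 0, 0.004, 0.1027, 0, 0, 0, 0.004, 0.1027, 0, 0]'
python3 drive.py '[0, -0.008, 0, 0, 0, 0, -0.016, 0, 0, 0, 0, -0.024, 0, 0, 0, 0, -0.032, 0, 0, 0, 0, -0.04, 0, 0, 0, 0, -0.04, 0, 0, 0]'
python3 -c "
from h import *
delta(clampw(.024,.0,.142),-2.7)
s=snap('scene','s6'); a=cv2.imread('pics/s6.png')[130:250,270:426]
cv2.imwrite('pics/c6.png',cv2.resize(a,(780,600),interpolation=2))"
```

```text
t: 13.2
tcp_pos: [0.6911, 0.0477, 0.1396]
tool_rot: [0.723, 0.691, -0.002, -0.003]
force: [-0.0, 0.2, 0.6]
finger_gap: -0.0
gripper_force: 0.0
t: 13.8
tcp_pos: [0.6633, 0.0478, 0.1432]
tool_rot: [0.724, 0.69, -0.0, -0.0]
force: [0.6, -0.1, 0.0]
finger_gap: 0.002
gripper_force: 0.1
t 13.8 tcp [0.6633 0.0478 0.1432] yaw -2.69 delta [ 0.0007 -0.0448  0.0012] turn 0.0001 F [ 0.58 -0.1   0.01] gap 0.002 gf 0.056637745365151204
```

View pics/c6.png

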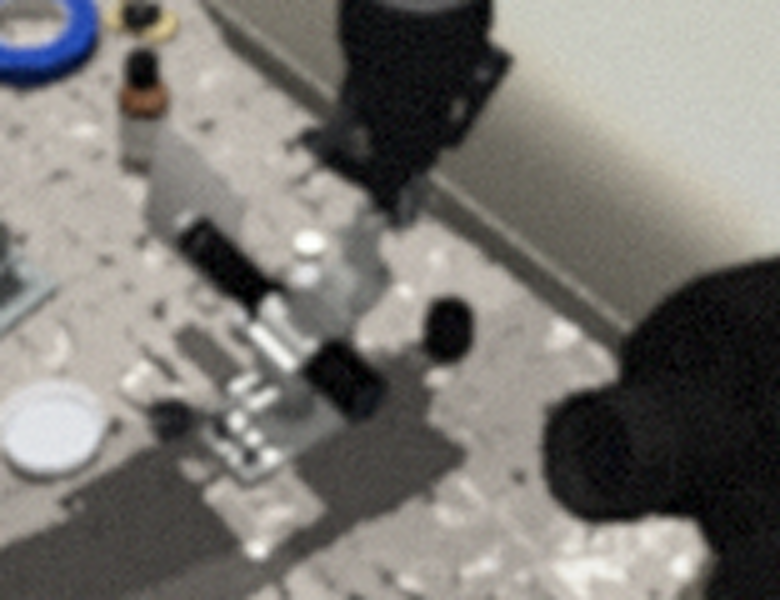

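The tube lies level in the saddle: barrel at (225,260), waist at (275,335), hood at (345,378). The fingertips at (405,210) are behind the upper half at (350,270). I'll continue the swing.

To row units: -0.051 m / 0.75 = -0.068, -0.024 m / 0.75 = -0.032.

```bash
python3 drive.py '[0, -0.0107, 0, 0, 0, 0, -0.0213, 0, 0, 0, 0, -0.032, 0, 0, 0, 0, -0.0413, 0, 0, 0, 0, -0.0507, 0, 0, 0, 0, -0.0573, 0, 0, 0, 0, -0.0627, 0, 0, 0, 0, -0.068, 0, 0, 0, 0, -0.068, 0, 0, 0, 0, -0.068, 0, 0, 0]'
python3 -c "
from h import *
delta(clampw(-.13,.0,.2),-2.7)
s=snap('scene','s7');P=cloud(s).reshape(-1,3)
Q=np.array([toclamp(p) for p in P[(abs(P[:,0]-.58)<.06)&(abs(P[:,1]-.05)<.04)&(P[:,2]>.06)&(P[:,2]<.12)]])
for x in np.arange(-.05,.06,.01):
    k=(abs(Q[:,0]-x)<.005)&(abs(Q[:,1])<.014)
    if k.sum(): print(round(x,3),k.sum(),np.percentile(Q[k,2],[10,50,90]).round(4))
"
```

```text
t: 14.85
tcp_pos: [0.6136, 0.05, 0.1429]
tool_rot: [0.724, 0.69, 0.0, 0.0]
force: [0.2, -0.6, -0.2]
finger_gap: 0.003
gripper_force: 0.0
t 14.85 tcp [0.6136 0.05   0.1429] yaw -2.69 delta [ 0.0008 -0.149  -0.0572] turn 0.0001 F [ 0.17 -0.56 -0.15] gap 0.003 gf 0.0
-0.04 16 [0.0924 0.0956 0.0979]
-0.03 25 [0.0911 0.0955 0.0968]
-0.02 50 [0.0622 0.0919 0.0962]
-0.01 43 [0.095  0.0993 0.1014]
0.0 32 [0.0999 0.1017 0.1041]
0.01 17 [0.0972 0.0997 0.1004]
0.02 19 [0.0843 0.0894 0.0911]
0.03 6 [0.0836 0.0852 0.0864]
```

To row units: -0.149 m / 0.75 = -0.1987, -0.145 m / 0.75 = -0.1933.

```bash
python3 drive.py '[0, 0, -0.04, 0, 0, 0, -0.04, -0.076, 0, 0, 0, -0.0933, -0.076, 0, 0, 0, -0.1467, -0.076, 0, 0, 0, -0.1933, -0.076, 0, 0, 0, -0.1987, -0.076, 0, 0, 0, -0.1987, -0.076, 0, 0]'
cat > prof.py <<'E'
from h import *
def prof(n='scene'):
    s=snap(n);P=cloud(s).reshape(-1,3)
    Q=np.array([toclamp(p) for p in P[(abs(P[:,0]-.58)<.09)&(abs(P[:,1]-.05)<.06)&(P[:,2]>.06)&(P[:,2]<.13)]])
    print('x-profile',n)
    for x in np.arange(-.1,.04,.01):
        k=(abs(Q[:,0]-x)<.005)&(abs(Q[:,1])<.014)
        if k.sum(): print(round(x,3),k.sum(),np.percentile(Q[k,2],[10,50,90]).round(4))
    for y in np.arange(-.065,.12,.01):
        k=(abs(Q[:,0])<.005)&(abs(Q[:,1]-y)<.005)
        if k.sum(): print('y',round(y,3),k.sum(),np.percentile(Q[k,2],[50,90]).round(4))
E
python3 -c "
from prof import *
delta(clampw(-.13,.0,.2),-2.7); prof()
s=snap('scene','s8'); a=cv2.imread('pics/s8.png')[130:250,270:426]
cv2.imwrite('pics/c8.png',cv2.resize(a,(780,600),interpolation=2))"
```

```text
t: 15.6
tcp_pos: [0.4644, 0.0571, 0.2002]
tool_rot: [0.724, 0.69, 0.0, 0.0]
force: [1.3, 0.4, 1.1]
finger_gap: 0.0
gripper_force: 0.0
t 15.6 tcp [0.4644 0.0571 0.2002] yaw -2.69 delta [0.0007 0.0003 0.0002] turn 0.0002 F [1.32 0.42 1.07] gap 0.0 gf 0.0
x-profile scene
-0.1 4 [0.0723 0.0758 0.0779]
-0.09 39 [0.0697 0.0757 0.0809]
-0.08 25 [0.0698 0.0771 0.0827]
-0.07 7 [0.0617 0.0652 0.0722]
-0.06 3 [0.0622 0.0645 0.0647]
-0.04 19 [0.0828 0.0867 0.0908]
-0.03 24 [0.0847 0.0882 0.0908]
-0.02 51 [0.0618 0.0882 0.0925]
-0.01 45 [0.0931 0.0963 0.1005]
-0.0 27 [0.0971 0.0993 0.1005]
0.01 18 [0.0921 0.0959 0.0971]
0.02 22 [0.0838 0.088  0.0909]
0.03 6 [0.0826 0.0852 0.0859]
y -0.065 9 [0.0855 0.0951]
y -0.055 8 [0.0952 0.0966]
y -0.045 12 [0.0941 0.0954]
y -0.035 10 [0.0941 0.0959]
y -0.025 7 [0.0945 0.0959]
y -0.015 17 [0.097  0.1001]
y -0.005 9 [0.0997 0.1003]
y 0.005 10 [0.0992 0.1001]
y 0.015 7 [0.0992 0.0997]
y 0.025 8 [0.0932 0.0956]
y 0.035 11 [0.0914 0.0928]
y 0.045 9 [0.0903 0.092 ]
y 0.055 8 [0.091  0.0931]
```

View pics/c8.png

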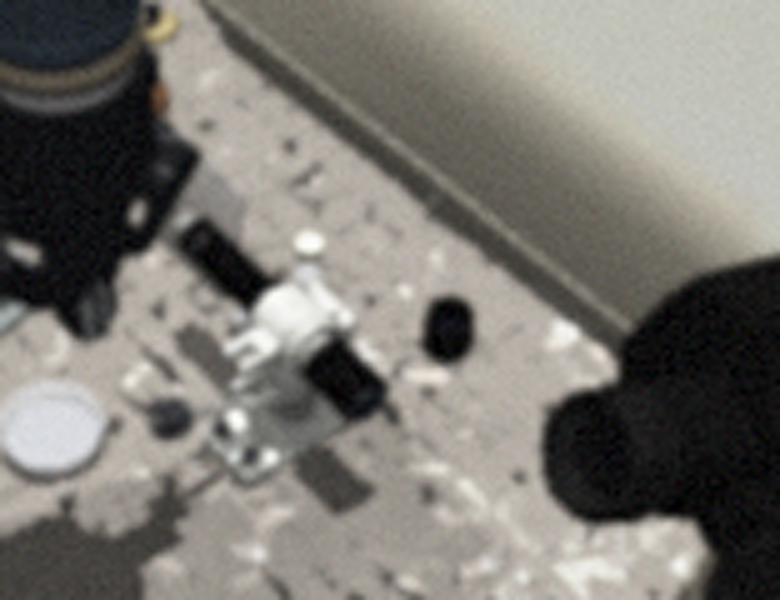

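The upper half is fully down: its hump top is at z = 0.0993 and the fork top at z = 0.088. In the crop the fork is at (250,350) and the nut hangs out at (170,418). Next I'll swing the bolt.

To row units: 0.118 m / 0.75 = 0.1573, 0.08 m / 0.75 = 0.1067.

```bash
python3 drive.py '[0, 0, 0.0533, 0, 0, 0, 0, 0.1067, 0, 0, 0, 0, 0.1573, 0, 0, 0, 0, 0.1573, 0, 0, 0, 0, 0.1573, 0, 0]'
python3 drive.py '[0, 0.0133, 0, 0, 0, 0, 0.024, 0, 0, 0, 0, 0.0307, -0.0067, 0, 0, 0, 0.0373, -0.0133, 0, 0, 0, 0.0467, -0.0227, 0, 0, 0, 0.056, -0.032, 0, 0, 0, 0.056, -0.032, 0, 0]'
python3 -c "
from h import *
delta(clampw(-.0745,.0,.116),-2.7)
s=snap('scene');P=cloud(s).reshape(-1,3)
Q=np.array([toclamp(p) for p in P[(abs(P[:,0]-.53)<.04)&(abs(P[:,1]-.05)<.03)&(P[:,2]>.06)&(P[:,2]<.13)]])
for x in np.arange(-.11,-.03,.01):
    k=(abs(Q[:,0]-x)<.005)&(abs(Q[:,1])<.025)
    if k.sum(): print(round(x,3),k.sum(),np.percentile(Q[k],[10,50,90],axis=0).round(4).tolist())"
```

```text
t: 16.2
tcp_pos: [0.4657, 0.0569, 0.0813]
tool_rot: [0.724, 0.69, -0.0, -0.0]
force: [0.9, 0.7, 0.6]
finger_gap: 0.001
gripper_force: 0.0
t: 16.9
tcp_pos: [0.5067, 0.0552, 0.1082]
tool_rot: [0.723, 0.69, 0.0, 0.0]
force: [-6.0, 0.2, 5.4]
finger_gap: -0.003
gripper_force: 3.9
t 16.9 tcp [0.5067 0.0552 0.1082] yaw -2.68 delta [ 0.0006  0.0135 -0.0078] turn 0.0004 F [-6.    0.21  5.36] gap -0.003 gf 3.915484920144081
-0.1 38 [[-0.1027, -0.0105, 0.0993], [-0.1001, -0.0074, 0.1074], [-0.0956, -0.0009, 0.1203]]
-0.09 31 [[-0.094, -0.0123, 0.0937], [-0.0894, -0.011, 0.1108], [-0.0866, -0.0092, 0.1231]]
-0.08 19 [[-0.0842, -0.0127, 0.0961], [-0.0828, -0.0103, 0.1119], [-0.0774, -0.0069, 0.1284]]
-0.07 24 [[-0.0736, -0.0104, 0.0897], [-0.0695, -0.007, 0.0976], [-0.0666, -0.0008, 0.1003]]
-0.06 22 [[-0.0642, -0.0102, 0.0897], [-0.0616, -0.005, 0.0989], [-0.0589, 0.0029, 0.1026]]
-0.05 8 [[-0.0531, -0.0035, 0.0632], [-0.0496, -0.002, 0.0693], [-0.0463, -0.0011, 0.0736]]
-0.04 19 [[-0.0437, -0.0094, 0.0844], [-0.0399, 0.0031, 0.0877], [-0.0369, 0.006, 0.0904]]
```

To row units: 0.023 m / 0.75 = 0.0307, -0.008 m / 0.75 = -0.0107.

```bash
python3 drive.py '[0, 0.0067, -0.004, 0, 0, 0, 0.0133, -0.008, 0, 0, 0, 0.0193, -0.0107, 0, 0, 0, 0.0253, -0.012, 0, 0, 0, 0.0307, -0.0133, 0, 0, 0, 0.0307, -0.0133, 0, 0]'
python3 drive.py '[0, 0.004, -0.0013, 0, 0, 0, 0.008, -0.0013, 0, 0, 0, 0.0107, -0.0013, 0, 0, 0, 0.0107, -0.0013, 0, 0]'
cat > bolt.py <<'E'
from h import *
def bolt(n='scene'):
    s=snap(n);P=cloud(s).reshape(-1,3)
    Q=np.array([toclamp(p) for p in P[(abs(P[:,0]-.55)<.06)&(abs(P[:,1]-.05)<.03)&(P[:,2]>.06)&(P[:,2]<.13)]])
    for x in np.arange(-.1,-.0,.006):
        k=(abs(Q[:,0]-x)<.003)&(abs(Q[:,1])<.025)&(Q[:,2]>.08)
        if k.sum(): print(round(x,3),k.sum(),np.percentile(Q[k],[10,50,90],axis=0)[:,1:].round(4).tolist())
E
python3 -c "
from bolt import *
delta(clampw(-.0545,.0,.119),-2.7);bolt()"
```

```text
t: 17.55
tcp_pos: [0.5296, 0.0541, 0.1207]
tool_rot: [0.723, 0.691, 0.001, 0.001]
force: [-9.8, 0.5, 29.5]
finger_gap: -0.002
gripper_force: 15.4
t: 17.95
tcp_pos: [0.5442, 0.0533, 0.1237]
tool_rot: [0.724, 0.69, 0.006, 0.007]
force: [-3.4, 0.9, 28.4]
finger_gap: -0.003
gripper_force: 14.3
t 17.95 tcp [0.5442 0.0533 0.1237] yaw -2.7 delta [ 0.0008 -0.0042  0.0047] turn -0.0001 F [-3.4   0.93 28.42] gap -0.003 gf 14.2876385897398
-0.064 19 [[-0.0079, 0.1123], [-0.0055, 0.1209], [0.0028, 0.1278]]
-0.058 16 [[-0.0119, 0.1066], [-0.0104, 0.1161], [-0.0072, 0.1264]]
-0.052 11 [[-0.0132, 0.1116], [-0.0115, 0.1198], [-0.0103, 0.1244]]
-0.046 10 [[-0.0119, 0.1049], [-0.0117, 0.1177], [-0.0104, 0.1271]]
-0.04 18 [[-0.0099, 0.0871], [-0.0081, 0.1013], [-0.0064, 0.1234]]
-0.034 21 [[-0.0105, 0.0848], [-0.0079, 0.1015], [-0.0018, 0.1107]]
-0.028 15 [[-0.0109, 0.0886], [-0.0081, 0.1071], [-0.0006, 0.1098]]
-0.022 15 [[-0.0156, 0.0846], [-0.0088, 0.0899], [0.0001, 0.109]]
-0.016 31 [[-0.0188, 0.0859], [-0.009, 0.0928], [0.0031, 0.0958]]
-0.01 40 [[-0.02, 0.0875], [-0.0069, 0.0947], [0.0135, 0.0992]]
-0.004 39 [[-0.0201, 0.0923], [-0.0007, 0.0975], [0.0175, 0.101]]
```

To row units: -0.08 m / 0.75 = -0.1067, -0.07 m / 0.75 = -0.0933.

```bash
python3 drive.py '[0, -0.0027, -0.0053, 0, 0, 0, -0.0107, -0.0107, 0, 0, 0, -0.0267, -0.0133, 0, 0, 0, -0.0533, -0.04, 0, 0, 0, -0.0933, -0.08, 0, 0, 0, -0.1067, -0.1067, 0, 0, 0, -0.1067, -0.1067, 0, 0, 0, -0.1067, -0.1067, 0, 0]'
python3 -c "
from bolt import *
from prof import prof
bolt(); prof()
s=snap('scene','s9'); a=cv2.imread('pics/s9.png')[130:250,270:426]
cv2.imwrite('pics/c9.png',cv2.resize(a,(780,600),interpolation=2))"
```

```text
t: 18.8
tcp_pos: [0.4575, 0.0574, 0.1968]
tool_rot: [0.724, 0.69, 0.0, 0.0]
force: [0.0, 0.6, 0.2]
finger_gap: -0.003
gripper_force: 0.0
-0.094 1 [[-0.0006, 0.0815], [-0.0006, 0.0815], [-0.0006, 0.0815]]
-0.088 6 [[-0.0059, 0.0805], [0.0, 0.0815], [0.0045, 0.0829]]
-0.082 6 [[-0.0038, 0.0805], [-0.0009, 0.0813], [0.0033, 0.0833]]
-0.076 1 [[0.0022, 0.0809], [0.0022, 0.0809], [0.0022, 0.0809]]
-0.046 3 [[-0.0088, 0.0857], [-0.0087, 0.0861], [0.0047, 0.0892]]
-0.04 13 [[-0.0088, 0.084], [0.0033, 0.0871], [0.0047, 0.0912]]
-0.034 10 [[-0.0079, 0.084], [-0.0006, 0.088], [0.0062, 0.0904]]
-0.028 15 [[-0.0085, 0.0831], [-0.0017, 0.0881], [0.0046, 0.0905]]
-0.022 21 [[-0.0133, 0.0806], [-0.0049, 0.0884], [0.0078, 0.09]]
-0.016 48 [[-0.0171, 0.0828], [-0.0021, 0.0911], [0.0148, 0.0947]]
-0.01 43 [[-0.0202, 0.0883], [-0.0034, 0.0953], [0.017, 0.098]]
-0.004 38 [[-0.0178, 0.091], [-0.0035, 0.0974], [0.0171, 0.0996]]
x-profile scene
-0.1 7 [0.0677 0.077  0.0812]
-0.09 39 [0.0699 0.0767 0.0814]
-0.08 21 [0.07   0.0779 0.0803]
-0.07 5 [0.0627 0.0643 0.0712]
-0.06 1 [0.0603 0.0603 0.0603]
-0.04 19 [0.0839 0.0875 0.0904]
-0.03 24 [0.0845 0.088  0.0905]
-0.02 55 [0.0637 0.0878 0.0932]
-0.01 42 [0.0935 0.0962 0.0998]
-0.0 29 [0.0972 0.0992 0.1013]
0.01 19 [0.0923 0.0962 0.0975]
0.02 23 [0.0836 0.0884 0.0909]
0.03 6 [0.0849 0.0864 0.0868]
y -0.065 8 [0.0891 0.0938]
y -0.055 9 [0.0948 0.0965]
y -0.045 10 [0.094  0.0954]
y -0.035 11 [0.0942 0.0956]
y -0.025 6 [0.0933 0.0946]
y -0.015 18 [0.0955 0.1   ]
y -0.005 10 [0.1003 0.1015]
y 0.005 13 [0.0992 0.1003]
y 0.015 7 [0.098  0.0991]
y 0.025 9 [0.0924 0.0938]
y 0.035 9 [0.0924 0.0936]
y 0.045 10 [0.0909 0.0918]
y 0.055 9 [0.0906 0.0919]
```

View pics/c9.png

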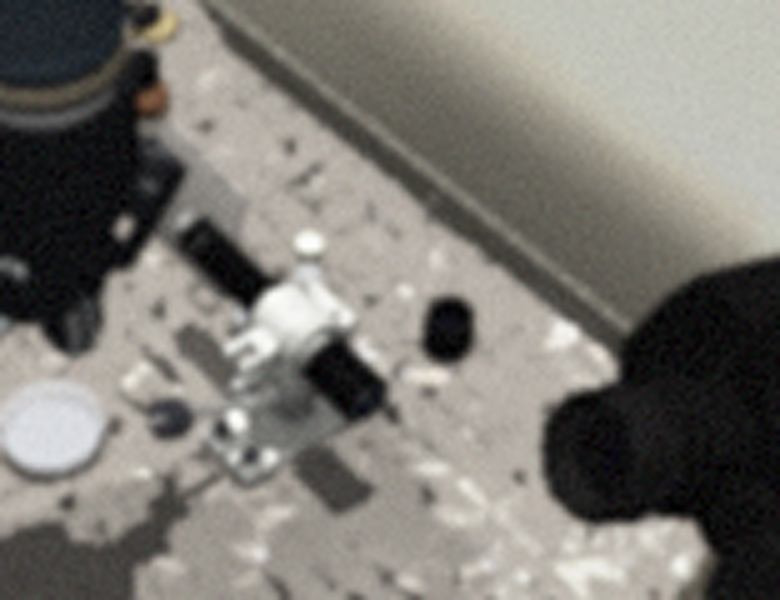

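The bolt fell back: the nut is at (170,418) again, while the tube and upper half are still properly shut. The wrist force pointed along the bolt, so my path was lower than the nut's arc. The nut was then dragged back by friction as I retreated. I'll repeat on a truer arc and lift straight up before retreating.

To row units: 0.1215 m / 0.75 = 0.162, 0.12 m / 0.75 = 0.16.

```bash
python3 -c "
from h import *
delta(clampw(-.122,0,.0753),-2.7)"
python3 drive.py '[0, 0.0093, 0.0533, 0, 0, 0, 0.02, 0.1067, 0, 0, 0, 0.02, 0.16, 0, 0, 0, 0.02, 0.162, 0, 0, 0, 0.02, 0.162, 0, 0]'
python3 -c "
from h import *
delta(clampw(-.105,0,.0753),-2.7)"
```

```text
t 18.95 tcp [0.4577 0.0573 0.1958] yaw -2.7 delta [0.0008 0.0152 0.1205] turn -0.0001 F [-0.15  0.04 -0.1 ] gap -0.001 gf 0.0
t: 19.45
tcp_pos: [0.4718, 0.0567, 0.0741]
tool_rot: [0.724, 0.69, -0.001, -0.002]
force: [-0.3, -0.4, 1.4]
finger_gap: -0.004
gripper_force: 0.0
t 19.45 tcp [0.4718 0.0567 0.0741] yaw -2.7 delta [ 0.0008  0.0179 -0.0013] turn 0.0 F [-0.27 -0.36  1.39] gap -0.004 gf 0.0
```

To row units: 0.038 m / 0.75 = 0.0507, -0.034 m / 0.75 = -0.0453.

```bash
python3 drive.py '[0, 0.0093, 0, 0, 0, 0, 0.016, 0, 0, 0, 0, 0.024, -0.0093, 0, 0, 0, 0.0293, -0.0187, 0, 0, 0, 0.0347, -0.0267, 0, 0, 0, 0.0427, -0.0373, 0, 0, 0, 0.0507, -0.0453, 0, 0, 0, 0.0507, -0.0453, 0, 0]'
python3 -c "
from bolt import *
delta(clampw(-.0545,0,.12),-2.7);bolt()"
```

```text
t: 20.25
tcp_pos: [0.5138, 0.0546, 0.1111]
tool_rot: [0.724, 0.69, 0.002, 0.003]
force: [-2.6, -0.5, 3.2]
finger_gap: 0.002
gripper_force: 1.5
t 20.25 tcp [0.5138 0.0546 0.1111] yaw -2.7 delta [ 0.0009  0.0264 -0.0088] turn -0.0001 F [-2.56 -0.46  3.24] gap 0.002 gf 1.4992938190698624
-0.1 1 [[-0.0088, 0.12], [-0.0088, 0.12], [-0.0088, 0.12]]
-0.094 21 [[-0.0081, 0.1023], [-0.0066, 0.1097], [0.0017, 0.1217]]
-0.088 23 [[-0.0124, 0.0974], [-0.01, 0.1099], [-0.0069, 0.1226]]
-0.082 21 [[-0.0132, 0.0985], [-0.0113, 0.1132], [-0.0093, 0.1281]]
-0.076 9 [[-0.0128, 0.1003], [-0.0111, 0.1126], [-0.0105, 0.1229]]
-0.07 6 [[-0.0091, 0.1], [-0.0077, 0.1059], [-0.0068, 0.1119]]
-0.064 17 [[-0.0093, 0.0942], [-0.005, 0.1023], [-0.0021, 0.1082]]
-0.058 16 [[-0.0102, 0.0955], [-0.0084, 0.1041], [-0.0028, 0.1077]]
-0.052 15 [[-0.0102, 0.0956], [-0.0048, 0.1055], [0.004, 0.1089]]
-0.046 4 [[-0.0079, 0.0913], [-0.0051, 0.0975], [-0.0009, 0.0996]]
-0.04 7 [[-0.0084, 0.0839], [-0.0064, 0.0867], [0.0049, 0.0893]]
-0.034 11 [[-0.0097, 0.0838], [-0.0054, 0.0868], [0.0061, 0.0892]]
-0.028 20 [[-0.0076, 0.0843], [0.001, 0.0886], [0.0075, 0.0913]]
-0.022 18 [[-0.0145, 0.0842], [-0.0083, 0.0898], [0.004, 0.0911]]
-0.016 44 [[-0.0164, 0.0845], [0.0016, 0.0912], [0.0167, 0.0954]]
-0.01 46 [[-0.0195, 0.0869], [-0.0022, 0.0951], [0.0192, 0.0992]]
-0.004 32 [[-0.0191, 0.0924], [-0.0037, 0.098], [0.0157, 0.1002]]
```

To row units: 0.024 m / 0.75 = 0.032, 0.016 m / 0.75 = 0.0213.

```bash
python3 drive.py '[0, 0.0053, -0.004, 0, 0, 0, 0.0107, -0.0073, 0, 0, 0, 0.016, -0.01, 0, 0, 0, 0.0213, -0.012, 0, 0, 0, 0.0267, -0.014, 0, 0, 0, 0.032, -0.0153, 0, 0, 0, 0.032, -0.016, 0, 0]'
python3 -c "
from bolt import *
delta(clampw(-.05,0,.122),-2.7)"
python3 drive.py '[0, 0.004, -0.0013, 0, 0, 0, 0.008, -0.0013, 0, 0, 0, 0.0093, -0.0013, 0, 0, 0, 0.0093, -0.0013, 0, 0]'
python3 -c "
from bolt import *
delta(clampw(-.05,0,.122),-2.7);bolt()"
```

```text
t: 21.0
tcp_pos: [0.5355, 0.0536, 0.1214]
tool_rot: [0.724, 0.69, 0.0, 0.001]
force: [0.6, 0.5, -0.3]
finger_gap: 0.002
gripper_force: 0.0
t 21.0 tcp [0.5355 0.0536 0.1214] yaw -2.7 delta [ 0.0009  0.0091 -0.0005] turn 0.0001 F [ 0.59  0.54 -0.33] gap 0.002 gf 0.0
t: 21.4
tcp_pos: [0.5417, 0.0534, 0.1223]
tool_rot: [0.724, 0.69, 0.0, 0.0]
force: [-0.0, 0.4, 0.3]
finger_gap: 0.0
gripper_force: 0.0
t 21.4 tcp [0.5417 0.0534 0.1223] yaw -2.69 delta [0.0008 0.003  0.0003] turn 0.0002 F [-0.    0.45  0.34] gap 0.0 gf 0.0
-0.07 7 [[-0.0079, 0.1186], [-0.0032, 0.1241], [0.0024, 0.1272]]
-0.064 21 [[-0.0088, 0.1065], [-0.0071, 0.114], [0.0007, 0.1275]]
-0.058 15 [[-0.0129, 0.1063], [-0.0105, 0.1128], [-0.0067, 0.1237]]
-0.052 11 [[-0.0127, 0.1138], [-0.0115, 0.1197], [-0.0104, 0.1276]]
-0.046 6 [[-0.011, 0.0945], [-0.0104, 0.1121], [-0.0095, 0.1214]]
-0.04 18 [[-0.0095, 0.0884], [-0.0076, 0.1032], [-0.006, 0.1176]]
-0.034 25 [[-0.0106, 0.0847], [-0.0076, 0.1049], [0.0001, 0.112]]
-0.028 18 [[-0.0104, 0.0878], [-0.0081, 0.1063], [-0.0011, 0.1139]]
-0.022 17 [[-0.0113, 0.0842], [-0.0064, 0.1022], [0.0026, 0.1082]]
-0.016 32 [[-0.018, 0.0822], [-0.0121, 0.091], [-0.003, 0.0956]]
-0.01 44 [[-0.0193, 0.0886], [-0.0047, 0.0959], [0.0139, 0.0995]]
-0.004 33 [[-0.0183, 0.0924], [-0.0008, 0.0984], [0.0196, 0.1009]]
```

To row units: -0.14 m / 0.75 = -0.1867, -0.12 m / 0.75 = -0.16.

```bash
python3 drive.py '[0, -0.0133, -0.004, 0, 0, 0, -0.04, -0.0267, 0, 0, 0, -0.0933, -0.08, 0, 0, 0, -0.1467, -0.1333, 0, 0, 0, -0.1867, -0.16, 0, 0, 0, -0.1867, -0.16, 0, 0, 0, -0.1867, -0.16, 0, 0]'
python3 -c "
from bolt import *
from prof import prof
bolt(); prof(); prof('top')
s=snap('scene','s10'); a=cv2.imread('pics/s10.png')[130:250,240:396]
cv2.imwrite('pics/c10.png',cv2.resize(a,(780,600),interpolation=2))"
```

```text
t: 22.15
tcp_pos: [0.4008, 0.0602, 0.2432]
tool_rot: [0.723, 0.69, 0.001, 0.001]
force: [-0.4, -1.3, -0.3]
finger_gap: 0.001
gripper_force: 0.0
-0.046 3 [[-0.0064, 0.086], [0.003, 0.0872], [0.0064, 0.0873]]
-0.04 32 [[-0.0086, 0.0858], [-0.0039, 0.1001], [0.0058, 0.1088]]
-0.034 31 [[-0.0098, 0.0859], [-0.0043, 0.1064], [0.0065, 0.1121]]
-0.028 19 [[-0.0099, 0.0875], [-0.0078, 0.1068], [-0.0015, 0.1146]]
-0.022 20 [[-0.0131, 0.0849], [-0.0077, 0.0971], [0.0018, 0.109]]
-0.016 25 [[-0.0177, 0.0852], [-0.0108, 0.0906], [-0.0014, 0.0957]]
-0.01 43 [[-0.0197, 0.0887], [-0.0019, 0.0944], [0.0188, 0.0984]]
-0.004 35 [[-0.0192, 0.0915], [-0.0037, 0.0981], [0.0144, 0.1004]]
x-profile scene
-0.04 48 [0.0842 0.1005 0.1092]
-0.03 44 [0.0837 0.1052 0.1132]
-0.02 41 [0.0618 0.0877 0.1074]
-0.01 38 [0.0946 0.097  0.0989]
-0.0 29 [0.0964 0.0978 0.0995]
0.01 17 [0.0928 0.096  0.0981]
0.02 22 [0.0852 0.087  0.0905]
0.03 7 [0.0838 0.0849 0.0853]
y -0.065 4 [0.0853 0.0948]
y -0.055 10 [0.093  0.0958]
y -0.045 12 [0.0943 0.0965]
y -0.035 11 [0.0938 0.0965]
y -0.025 8 [0.0926 0.0952]
y -0.015 15 [0.0963 0.099 ]
y -0.005 9 [0.0974 0.0995]
y 0.005 13 [0.0982 0.0992]
y 0.015 9 [0.0977 0.1005]
y 0.025 7 [0.0926 0.0945]
y 0.035 10 [0.0919 0.0935]
y 0.045 10 [0.0907 0.0918]
y 0.055 10 [0.0913 0.0941]
x-profile top
-0.04 30 [0.0876 0.1024 0.1093]
-0.03 46 [0.1031 0.1096 0.1143]
-0.02 29 [0.0849 0.1067 0.1095]
-0.01 54 [0.0924 0.0955 0.0995]
-0.0 47 [0.0969 0.0988 0.1011]
0.01 40 [0.094  0.0968 0.0994]
0.02 43 [0.0817 0.0881 0.0923]
0.03 24 [0.0803 0.0849 0.0874]
y -0.065 5 [0.0925 0.0946]
y -0.055 16 [0.094  0.0954]
y -0.045 16 [0.0941 0.0967]
y -0.035 20 [0.0934 0.0961]
y -0.025 15 [0.0946 0.0967]
y -0.015 16 [0.0997 0.1003]
y -0.005 16 [0.0994 0.1011]
y 0.005 15 [0.0987 0.1003]
y 0.015 20 [0.0981 0.1002]
y 0.025 15 [0.0934 0.0959]
y 0.035 17 [0.0913 0.0929]
y 0.045 15 [0.0918 0.0943]
y 0.055 17 [0.0907 0.0934]
```

View pics/c10.png

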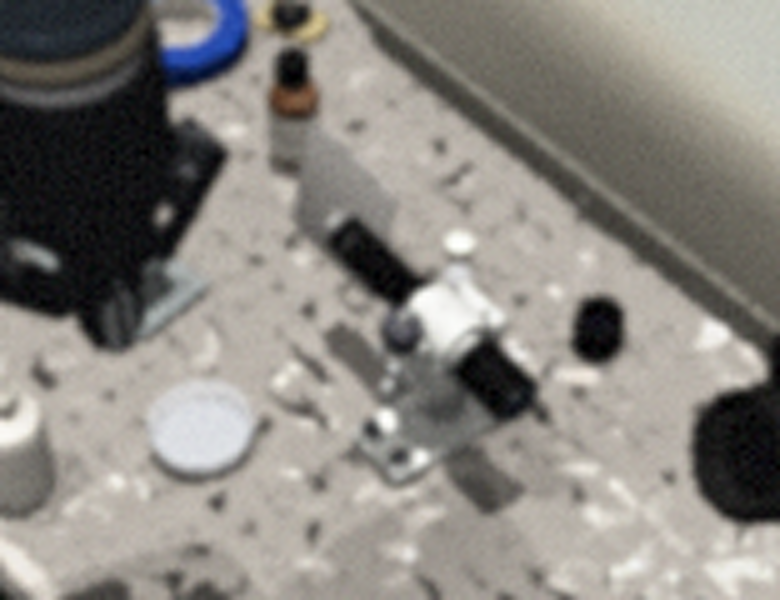

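The nut at (402,328) stands over the prongs, the upper half at (455,310) is shut, and the tube is seated with its lens end (hood at (495,378)) on the right. The bystanders in view are where they were and the arm touches nothing. I'm handing in.

```bash
python3 -c "
from station import manip
print(manip.sign_off())"
```

```text
the job is handed in; nothing more can be done
None
```

The job is handed in at about 22 s of the 61 s: the tube lies level in the saddle with its lens end on the right, the upper half is shut over it, and the bolt is in the slot (on the second push) with the loose nut over the prongs.

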